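Load two slide boxes into the bay of a roller lane and bar them in

ROBOT

A 6-joint arm with a two-finger parallel gripper is mounted at the origin on a cart in front of the work surface, level with it; the furniture and walls round the work are solid. World frame = base frame: x ahead of the robot, y to its left, z up, the work surface at z = 0. Lengths are in mm, angles in rad, forces in N, time in s.
With the tool pointing down it reaches from about 350 to 775 mm from the base axis. Payload 7.3 kg.
Tool frame: the origin (TCP) lies at the very end of the fingers, on their centre line; the grasp point (between the pads) lies 19 mm behind it; z points along the fingers, y is the line along which they close (so a half turn about z gives the same grasp; the last joint's range is limited). The gripper opens to 92 mm and grips with 3 to 60 N. Pads are 19 mm wide; open, the fingers measure 130 mm over their backs; the gripper's body (75 mm by 190 mm) begins 47 mm behind the grasp point.
Start: joints at [1.164, 0.342, 1.524, -0, 1.275, -0.146], TCP at [135.357, 507.27, 226.741] pointing down, gripper open.
Joint ranges: [-2.53, 2.53], [-0.77, 2.02], [0.04, 2.7], [-1, 4.14], [0.28, 2.66], [-3.11, 3.11]. Speed limits (rad/s): [2.57, 2.57, 3.14, 3.14, 3.14, 3.14].

INTERFACE

Orientations are given as [roll, pitch, yaw] about the fixed x, y, z axes, in that order (R = Rz(yaw) Ry(pitch) Rx(roll)).
In Python, from plant import bot gives the robot as it stands.
- The arm moves only by the tool apply_moves, never from a script. Its argument "motion" is text: rows parted by semicolons, each of 4 numbers parted by spaces: the shift along the tool's x, y, z in m, then the turn about the tool's z in degrees. A call has 1 to 8 rows; each row shifts and turns the commanded pose from where the row before left it, along the tool's axes as they then stand; what a row does not reach is not made up. A row lasts 1/8 s, in which the tool goes at most 62.5 mm and 10.7 degrees, less where a joint would pass 70% of its speed; a pose out of reach is approached as far as the arm can. A call with a gripper value outside its range is refused whole. "fingers" is the opening, from -1 (shut) to 1 (fully open), set as the call begins (left out, the last holds). The fingers move at their own pace and stop on an object; the grip force is fixed at half the most. Time passes only in rows, so rows that do not move let the fingers close. It gives the time, the measured TCP pose, the force, the opening and the grip force at its end, in the units of the state.
- bot.get_obs(): the state, without advancing time (a new reading comes with each control period).
- bot.capture(name): name is "scene" or "side" or "wrist"; returns a dict with "img" (420x560x3 uint8, blue, green, red), "range_z" (420x560 float32, mm along the optical axis (not along the pixel's ray), 0 where there is no reading), "fx", "fy", "cx", "cy" (pixels), "D" ([k1, k2, p1, p2, k3] as OpenCV has them; the pictures are not rectified), "world_from_camera" (4x4, takes a point from camera to world coordinates); the wrist camera has in their place "mount" (4x4, takes a point from camera to tool coordinates, whose origin is the TCP and whose axes are the flange's). Camera axes: x right, y down, z forward; pixel columns grow to the right and rows downward; lengths in mm; the calibration is good to about 2 mm. A picture is of the moment at which its call begins: read the wrist's pose just before it.
- bot.close_job(): hands the job in; it is judged then, once.
Trained networks look in a picture, given as the dict that the camera call returned (one of the last four; its "shot" number tells which), for a name from the list of things; names that differ only in an ending like _2 or _b are one class to them, and where a whole thing is asked for, a point or a joint stands for the part that bears it (a point fixed in the world has none). Each returns a list of dicts, best first, with "p" (0 to 1); they miss things now and then, are a little off and sometimes report something else, mostly with a low value. They report only what shows in the picture. A call takes as long as a camera call. They do not tell look-alikes from the thing itself.
- bot.cut_out(picture, thing): "pixels" (420x560 bool, what is visible of it) and "point" ([column, row] in pixels, amid what is visible of it).
The state is a dict: "time": time; "joint_positions": joint angles; "dq": joint speeds; "tau": joint torques, N m; "tool_pos": TCP position; "tcp_rot": TCP orientation; "contact_force": force on the tool from outside, world axes, zero at the start; "moment": the same for the moment, N m; "grip_width": finger opening in mm; "finger_force": force on a finger pad.
Only numpy, scipy, OpenCV 4.12 (cv2) and the standard library are available. Lean on these libraries where they do the work, as an engineer would, in place of code of your own. Each camera call takes 0.05 s, during which the arm holds its last target. There are 200 camera calls.

TASK

Load the roller lane: first set the short slide box on the open rollers in front of the hooded bay, then set the long one on the rollers behind it, both upright and lengthwise along the lane. Push them along the rollers into the bay until the short box is fully home against the end stop with the long box up against it, then swing the retaining bar shut across the lane behind them. Leave the jar, the vials and the dropper bottle where they stand and do not tip a box over.

Things in the scene. Friction and masses are not known exactly. Their poses are not given: they have to be found in the camera images.
- lane: Fixed aluminium roller lane, 330 mm long, 56 wide, on the bench. Origin at bench height, on the lane's middle line where the shut bar crosses; x along the lane in push direction (infeed to bay), y left, z up (lane frame; sizes in mm). Channel 40 wide (y -20 to 20), rail tops 53 high. Passive rollers, tops 45 high, turn freely. Open infeed end x = -175, open rollers to x = 55, then the bay
- lane_mark (a point): Point 45 mm above lane's origin, at the height of the roller tops, axes as lane: the bay-side face of the shut bar is here
- hood (a point): Middle of the bay mouth at roller-top height, lane x = 55 mm, axes as lane. The bay's hood (grey cheeks, clear roof) covers lane x = 55 to 155, 40 mm wide inside, 73 mm free height over the rollers, roof top 122 mm above the bench. A wall cabinet hangs over the bench beyond the bay, underside 590 mm up: keep the arm low here
- lane_stop (a point): Middle of the grey end stop's face at the far end of the bay, at roller-top height, lane x = 147 mm. With both boxes home the back of the long box is 3 mm on the bay side of the shut bar
- short_box: Cream cardboard box of slides, 50 long (its x) x 28 wide (its y) x 60 high mm, 0.2 kg or so, standing upright on the bench; origin at the middle of its underside. Either end may lead. Boxes start right of the lane; a fixed centrifuge, 180 mm high, stands between there and the bay, so carry over or round it
- long_box: Cream cardboard box of slides lying on its narrow edge, 94 long (its x) x 30 wide (its y) x 60 high mm, 0.3 kg or so, origin at the middle of its underside. Either end may lead.
- bar (a joint): Retaining bar, flat steel arm 95 mm long, 8 thick, 68 to 80 mm above the bench, on an upright hinge left of the lane. Angle in rad: 0 = shut (a stop), square across the lane, pointing to lane -y; grows as it swings back (1.57: points to lane -x, to the infeed) and on outward to the left, 2.8 at most. Hinge friction 0.02 N m, it stays where left; push it with the fingertips
- bar_hinge (a point): Bar's hinge axis at mid height of the bar, 74 mm above the bench, lane x = -4, y = 65 mm; fixed, axes as lane. A point r along the bar lies at lane x = -4 - r sin(angle), y = 65 - r cos(angle). Post and hub 20 mm diameter, up to 85 mm above the bench
- bar_end (a point): Centre of the upright black pin at the bar's free end, 92 mm from the hinge axis, at the bar's mid height; pin 12 mm diameter, up to 94 mm above the bench.
- dark_jar: Bystander: brown jar with black cap, 47 mm diameter, 92 high, left of the lane's infeed; origin at its underside.
- white_vial: Bystander: white vial with grey domed cap, 48 mm diameter, 104 high, left of the hood; origin at its underside.
- dropper: Bystander: brown dropper bottle, 32 mm diameter, 82 high, near the robot in front; origin at its underside.
- pink_vial: Bystander: pink vial, 46 mm diameter, 100 high, on the right; origin at its underside.
Not all that is in view belongs to the job. Leave any green, turquoise or yellow look-alike of the short_box alone.

How it is judged:
By the outcome, as a careful person would: the job done as asked, in the order asked, and still so for the second after the job is handed in, with the robot touching nothing.
It also fails if it takes over 72 s, if anything falls off the work surface, if the arm or the gripper's body presses on something with over 40 N, if the wrist force passes 120 N, or if a joint passes its speed limit or range.

## Working session

There is one attempt and no reset: what is moved stays moved. The work goes in short steps, Python scripts to look and compute and a tool call to move; the robot and the scene stay as the last step left them, time stands still between calls to the robot, and variables do not carry over. Pictures are saved under pics/ and viewed, at most 10 in all, crops included, and the job is handed in when it is done.

Besides the shell and the picture viewer there is one more tool, called after "Emit:" by a JSON object that holds its "method" and its "body", one argument or row to a line. apply_moves: Moves the arm, as the interface text tells. Its arguments: {"type":"object","properties":{"motion":{"type":"string"},"fingers":{"type":"number"}},"required":["motion"]}

```bash
mkdir -p pics; ls
cat > h.py <<'E'
import numpy as np, cv2
from plant import bot
def w2c(c,o=None):
    if 'world_from_camera' in c: return np.array(c['world_from_camera'])
    from scipy.spatial.transform import Rotation as R
    T=np.eye(4);T[:3,:3]=R.from_euler('xyz',o['tcp_rot']).as_matrix();T[:3,3]=o['tool_pos']
    return T@np.array(c['mount'])
def cloud(c,mask=None,o=None):
    z=c['range_z']; m=(z>0) if mask is None else (mask&(z>0))
    v,u=np.nonzero(m)
    K=np.array([[c['fx'],0,c['cx']],[0,c['fy'],c['cy']],[0,0,1.]])
    p=cv2.undistortPoints(np.stack([u,v],1).astype(float)[:,None],K,np.array(c['D']))[:,0]
    zz=z[v,u]; P=np.c_[p*zz[:,None],zz]
    T=w2c(c,o); return P@T[:3,:3].T+T[:3,3], np.c_[u,v]
def grab(n):
    o=bot.get_obs(); return bot.capture(n),o
E
python3 - <<'E'
from h import *
print(bot.get_obs())
for n in ['scene','side']:
    c,o=grab(n); cv2.imwrite(f'pics/{n}0.png',c['img'])
    T=w2c(c,o);print(n,T.round(2).tolist())
    for t in ['lane','short_box','long_box','bar','bar_end','dark_jar','white_vial','dropper','pink_vial']:
        for d in bot.cut_out(c,t)[:3]:
            P,_=cloud(c,d['pixels'],o)
            print(t,round(d['p'],2),np.round(d['point']),d['pixels'].sum(), np.median(P,0).round() if len(P) else 0, np.percentile(P,[2,98],axis=0).round().tolist() if len(P) else 0)
E
```

```text
pics
{'time': 0.0, 'joint_positions': array([ 1.16400533e+00,  3.42711848e-01,  1.52503109e+00, -3.10279709e-05,
        1.27537875e+00, -1.46016233e-01]), 'dq': array([-6.05827811e-04, -1.03325408e-03,  1.78365129e-03, -1.35447086e-03,
        8.20562123e-04, -6.42103266e-06]), 'tau': array([ 5.28597193e-04, -4.31254184e+01, -2.44214594e+01,  7.18453154e-02,
        5.60741080e-02, -1.41534629e-04]), 'tool_pos': array([135.19258771, 506.87115094, 226.04568931]), 'tcp_rot': array([-3.14007557e+00, -1.93117849e-04,  2.88082680e+00]), 'contact_force': array([-0.4087645 ,  0.15750516,  0.54013081]), 'moment': array([ 0.02054963, -0.01491936, -0.01839386]), 'finger_force': 0.0, 'grip_width': 91.90651481114156}
scene [[0.59, -0.36, 0.73, -232.6], [-0.81, -0.27, 0.52, -420.54], [0.01, -0.89, -0.45, 532.58], [0.0, 0.0, 0.0, 1.0]]
lane 0.81 [238. 198.] 3169 [537. 303.  50.] [[371.0, 264.0, 5.0], [654.0, 445.0, 123.0]]
short_box 0.97 [365. 284.] 744 [ 409. -166.   39.] [[395.0, -187.0, 2.0], [433.0, -135.0, 60.0]]
short_box 0.9 [407. 288.] 835 [ 449. -243.   41.] [[438.0, -266.0, 3.0], [472.0
[... 1743 characters left out ...]
75 [519. 305.  48.] [[348.0, 262.0, 4.0], [651.0, 434.0, 125.0]]
bar 0.67 [237. 146.] 139 [501. 410.  79.] [[467.0, 368.0, 67.0], [530.0, 454.0, 92.0]]
bar_end 0.64 [231. 150.] 157 [501. 417.  78.] [[464.0, 369.0, 2.0], [553.0, 531.0, 92.0]]
bar_end 0.18 [253. 169.] 2748 [522. 305.  48.] [[349.0, 262.0, 5.0], [653.0, 432.0, 125.0]]
dark_jar 0.75 [204. 150.] 386 [407. 480.  57.] [[389.0, 469.0, -1.0], [476.0, 628.0, 96.0]]
white_vial 0.48 [266. 141.] 231 [612. 405.  84.] [[603.0, 392.0, 9.0], [641.0, 427.0, 106.0]]
dropper 0.79 [279. 269.] 249 [355. -84.  47.] [[345.0, -92.0, 10.0], [373.0, -68.0, 80.0]]
dropper 0.7 [233. 150.] 172 [508. 418.  78.] [[466.0, 369.0, -1.0], [561.0, 534.0, 91.0]]
```

Run:
```python
import cv2
i=cv2.imread('pics/scene0.png')[130:330,120:500]
cv2.imwrite('pics/s1.png',cv2.resize(i,(798,420),interpolation=cv2.INTER_CUBIC))
i=cv2.imread('pics/side0.png')[110:330,170:440]
cv2.imwrite('pics/s2.png',cv2.resize(i,(736,600),interpolation=cv2.INTER_CUBIC))
```

```text
(no output)
```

View pics/s1.png

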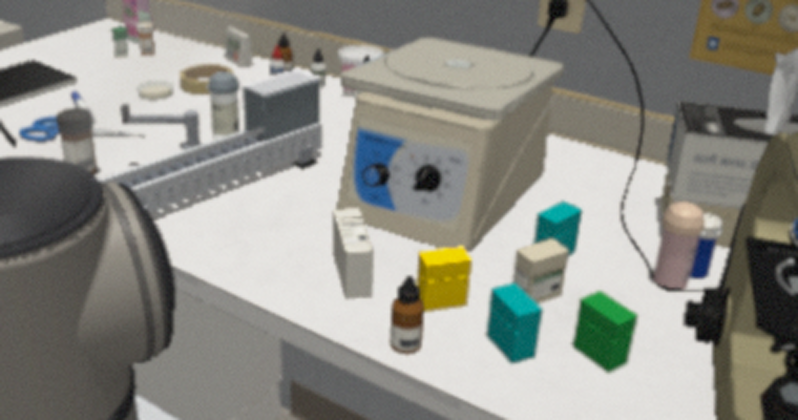

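View pics/s2.png

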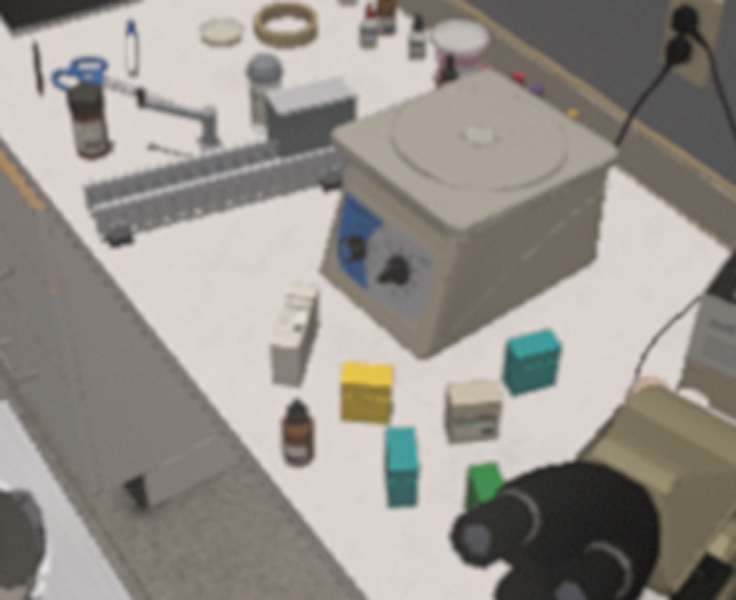

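The short cream box is at scene px (378,259), in the crop (541,270). The long box is at (288,251), the lane runs left from (185,220) to (270,190), and the bar points outward at about (195,185). Next I fit poses.

Run:
```python
from h import *
for n in ['scene','side']:
    c,o=grab(n)
    P,uv=cloud(c)
    for name,ctr,r,lo,hi in [('short',(505,-147),50,54,66),('long',(425,40),70,54,68),('yellow',(430,-80),1,0,1)]:
        m=(np.hypot(P[:,0]-ctr[0],P[:,1]-ctr[1])<r)&(P[:,2]>lo)&(P[:,2]<hi)
        img=c['img'][uv[:,1],uv[:,0]].astype(int)
        m&=(img.max(1)-img.min(1)<60)
        Q=P[m]
        if len(Q)>20:
            print(n,name,len(Q),cv2.minAreaRect(Q[:,:2].astype(np.float32)),np.median(Q,0).round(1))
    # rails
    m=(P[:,0]>320)&(P[:,0]<720)&(P[:,1]>220)&(P[:,1]<400)
    q=P[m&(P[:,2]>49)&(P[:,2]<57)]
    print(n,'rail',len(q)); 
    if len(q): print(cv2.minAreaRect(q[:,:2].astype(np.float32)))
    q=P[m&(P[:,2]>113)&(P[:,2]<130)]
    print('roof',len(q),cv2.minAreaRect(q[:,:2].astype(np.float32)) if len(q) else '',np.median(q[:,2]))
    m=(P[:,0]>440)&(P[:,0]<560)&(P[:,1]>350)&(P[:,1]<480)&(P[:,2]>64)&(P[:,2]<97)
    q=P[m];print('bar',len(q),cv2.minAreaRect(q[:,:2].astype(np.float32)))
    q=P[m&(P[:,2]>83)];print('pin',len(q),np.median(q,0).round() , q[:,:2].min(0),q[:,:2].max(0))
    # overhead map image for all
    M=np.zeros((600,800,3),np.uint8)
    for p,(u,v) in zip(P,uv):
        if 300<p[0]<800 and -300<p[1]<520 and p[2]>-10:
            x=int(520-p[1])-0; y=int(800-p[0])
            if 0<=x<800 and 0<=y<600: M[y,x]=c['img'][v,u]
    cv2.imwrite(f'pics/map_{n}.png',M)
```

```text
scene short 192 ((517.8107299804688, -143.0078582763672), (30.64659881591797, 50.50084686279297), 62.17970657348633) [ 514.7 -144.8   59.2]
scene long 310 ((430.236083984375, 44.06336975097656), (98.9439697265625, 29.907108306884766), 44.68052673339844) [424.2  39.6  60.3]
scene rail 477
((504.62060546875, 319.3692626953125), (306.0123596191406, 140.6376953125), 4.9526047706604)
roof 293 ((614.3485717773438, 294.7013244628906), (53.839935302734375, 101.72795867919922), 78.0778579711914) 121.9183516646886
bar 226 ((494.89691162109375, 417.6119079589844), (21.879016876220703, 106.17160034179688), 34.742923736572266)
pin 43 [472. 451.  86.] [458.5431771  371.33304558] [527.43633203 460.80173886]
side short 185 ((519.2247924804688, -144.9427490234375), (33.18690490722656, 51.107154846191406), 61.835914611816406) [ 518.  -146.4   60.2]
side long 274 ((431.9945373535156, 41.61558532714844), (99.63131713867188, 30.47812271118164), 43.66714096069336) [430.   38.1  61. ]
side rail 439
((491.6352233886719, 337.4292907714844), (97.92747497558594, 296.9208984375), 79.25772094726562)
roof 334 ((617.6203002929688, 294.5742492675781), (55.34916687011719, 101.45208740234375), 79.43803405761719) 122.57768338619866
bar 157 ((497.2646484375, 415.21820068359375), (22.625568389892578, 111.49856567382812), 34.72312545776367)
pin 36 [502. 403.  87.] [463.28419441 370.32476089] [530.54485917 460.7452357 ]
```

```bash
cat >> h.py <<'E'
def plan(targets,vmax=50,dt=9,start=None):
    """targets: (x,y,z,yaw_deg[,vmax]) tool pointing down; prints rows"""
    o=bot.get_obs(); p=np.array(o['tool_pos']); y=np.degrees(o['tcp_rot'][2])
    if start is not None: p=np.array(start[:3],float);y=start[3]
    for t in targets:
        d=np.array(t[:3])-p; dy=(t[3]-y+180)%360-180
        v=t[4] if len(t)>4 else vmax
        n=max(1,int(np.ceil(np.linalg.norm(d)/v)),int(np.ceil(abs(dy)/dt)))
        rows=[]
        for k in range(n):
            a=np.radians(y); rem=(np.array(t[:3])-p)/(n-k)
            s=np.array([np.cos(a)*rem[0]+np.sin(a)*rem[1], np.sin(a)*rem[0]-np.cos(a)*rem[1], -rem[2]])
            s=np.round(s,0); tn=-np.round(((t[3]-y+180)%360-180)/(n-k),1)
            rows.append('%g %g %g %g'%(s[0]/1e3,s[1]/1e3,s[2]/1e3,tn))
            p=p+np.array([np.cos(a)*s[0]+np.sin(a)*s[1],np.sin(a)*s[0]-np.cos(a)*s[1],-s[2]]); y-=tn
        print('->',t,n); 
        for i in range(0,n,8): print('; '.join(rows[i:i+8]))
    return (*p,y)
E
python3 - <<'E'
from h import *
plan([(400,100,245,150),(518,-144,240,152)],vmax=55)
E
```

```text
-> (400, 100, 245, 150) 9
-0.04 -0.036 -0.002 1.7; -0.041 -0.035 -0.002 1.7; -0.042 -0.034 -0.002 1.7; -0.043 -0.032 -0.002 1.7; -0.044 -0.031 -0.002 1.7; -0.045 -0.03 -0.002 1.6; -0.046 -0.029 -0.002 1.7; -0.047 -0.027 -0.002 1.6
-0.047 -0.026 -0.002 1.7
-> (518, -144, 240, 152) 5
-0.045 -0.03 0.001 -0.4; -0.045 -0.031 0.001 -0.4; -0.044 -0.031 0.001 -0.4; -0.044 -0.031 0.001 -0.4; -0.044 -0.032 0.001 -0.4
```

Emit:
{"method": "apply_moves", "body": {
  "motion": "-0.04 -0.036 -0.002 1.7; -0.041 -0.035 -0.002 1.7; -0.042 -0.034 -0.002 1.7; -0.043 -0.032 -0.002 1.7; -0.044 -0.031 -0.002 1.7; -0.045 -0.03 -0.002 1.6; -0.046 -0.029 -0.002 1.7; -0.047 -0.027 -0.002 1.6"
}}

```text
time: 2.1
tool_pos: [371.3, 143.5, 243.1]
tcp_rot: [3.141, 0.001, 2.646]
contact_force: [0.4, 1.2, -0.1]
grip_width: 92.1
finger_force: 0.0
```

Emit:
{"method": "apply_moves", "body": {
  "motion": "-0.047 -0.026 -0.002 1.7; -0.045 -0.03 0.001 -0.4; -0.045 -0.031 0.001 -0.4; -0.044 -0.031 0.001 -0.4; -0.044 -0.031 0.001 -0.4; -0.044 -0.032 0.001 -0.4; 0 0 0 0; 0 0 0 0"
}}

```text
time: 3.1
tool_pos: [517.1, -143.4, 239.4]
tcp_rot: [3.141, -0.001, 2.652]
contact_force: [0.3, 0.1, -0.3]
grip_width: 92.3
finger_force: 0.0
```

```bash
cat >> h.py <<'E'
def toprect(ctr,r,lo,hi,cam='wrist'):
    c,o=grab(cam); P,uv=cloud(c,None,o)
    img=c['img'][uv[:,1],uv[:,0]].astype(int)
    m=(np.hypot(P[:,0]-ctr[0],P[:,1]-ctr[1])<r)&(P[:,2]>lo)&(P[:,2]<hi)&(img.max(1)-img.min(1)<60)
    Q=P[m]; print(len(Q),cv2.minAreaRect(Q[:,:2].astype(np.float32)) if len(Q)>5 else '',np.median(Q,0).round(1))
    return c,o,Q
E
python3 - <<'E'
from h import *
c,o,Q=toprect((518,-144),45,54,68)
print(o['tool_pos'],o['tcp_rot'],o['time'])
d=bot.cut_out(c,'short_box')
for e in d: print(e['p'],e['point'])
plan([(518,-144,20,152)],vmax=40)
cv2.imwrite('pics/w1.png',c['img'])
E
```

```text
1384 ((516.8252563476562, -143.1317901611328), (28.247173309326172, 50.729759216308594), 62.80592727661133) [ 516.  -142.5   60.1]
[ 517.11023904 -143.43353593  239.36770767] [ 3.14127346e+00 -1.26234950e-03  2.65161975e+00] 3.1
0.94 [332.0, 244.5]
0.94 [171.7, 181.2]
0.89 [313.8, 86.2]
0.58 [219.1, 108.2]
-> (518, -144, 20, 152) 6
-0 -0 0.037 0; -0 -0 0.037 0; -0 -0 0.036 0; -0 -0 0.037 0; -0.001 -0 0.036 0; -0 -0.001 0.037 0
```

View pics/w1.png

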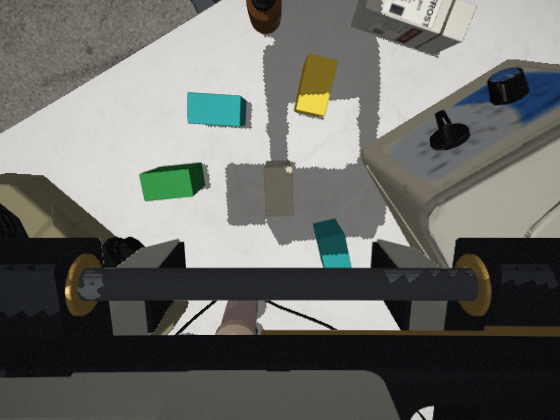

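```bash
cat >> h.py <<'E'
def clear(x,y,yaw,zmin,hx=45,hy=105,cams=('scene','side','wrist')):
    a=np.radians(yaw)
    for n in cams:
        c,o=grab(n); P,_=cloud(c,None,o); d=P[:,:2]-[x,y]
        X=np.cos(a)*d[:,0]+np.sin(a)*d[:,1]; Y=np.sin(a)*d[:,0]-np.cos(a)*d[:,1]
        m=(abs(X)<hx)&(abs(Y)<hy)&(P[:,2]>zmin)&(P[:,2]<225)
        print(n,m.sum(), [] if m.sum()<3 else [np.percentile(q[m],[1,99]).round() for q in (X,Y,P[:,2])])
E
python3 - <<'E'
from h import *
clear(517,-143,152.8,75,60,130)
print('long')
clear(431,43,224,75,60,130,('scene','side'))
E
```

```text
scene 921 [array([-49.,  35.]), array([ 96., 130.]), array([ 76., 187.])]
side 593 [array([-34.,  33.]), array([ 96., 130.]), array([ 76., 189.])]
wrist 6408 [array([-29.,  35.]), array([ 96., 130.]), array([ 77., 187.])]
long
scene 449 [array([-60., -33.]), array([-130.,  -80.]), array([ 76., 187.])]
side 267 [array([-60., -34.]), array([-130.,  -82.]), array([ 75., 188.])]
```

```bash
cat >> h.py <<'E'
def clr(P,x,y,yaw):
    a=np.radians(yaw); d=P[:,:2]-[x,y]
    X=abs(np.cos(a)*d[:,0]+np.sin(a)*d[:,1])-37.5; Y=abs(np.sin(a)*d[:,0]-np.cos(a)*d[:,1])-95
    s=np.where((X>0)&(Y>0),np.hypot(X,Y),np.maximum(X,Y))
    return np.percentile(s,.5) if len(s) else 999
def tall(ctr,zmin=80,r=200,cams=('scene','side')):
    L=[]
    for n in cams:
        c,o=grab(n);P,_=cloud(c,None,o)
        L.append(P[(P[:,2]>zmin)&(P[:,2]<220)&(np.hypot(P[:,0]-ctr[0],P[:,1]-ctr[1])<r)])
    return np.vstack(L)
E
python3 - <<'E'
from h import *
P=tall((517,-143),82)
for off in (-12,0,12):
    x,y=517+off*np.cos(np.radians(152.8)),-143+off*np.sin(np.radians(152.8))
    print(off,[(w,round(clr(P,x,y,w),1)) for w in (143,148,152.8,158,163,62.8)])
P=tall((431,43),82)
for off in (-25,-12,0,12,25):
    x,y=431+off*np.cos(np.radians(224)),43+off*np.sin(np.radians(224))
    print(off,[(w,round(clr(P,x,y,w),1)) for w in (214,219,224,229,234)])
E
```

```text
-12 [(143, np.float64(-1.3)), (148, np.float64(0.6)), (152.8, np.float64(2.1)), (158, np.float64(3.1)), (163, np.float64(3.2)), (62.8, np.float64(31.8))]
0 [(143, np.float64(0.3)), (148, np.float64(1.6)), (152.8, np.float64(2.1)), (158, np.float64(2.0)), (163, np.float64(1.1)), (62.8, np.float64(43.3))]
12 [(143, np.float64(2.3)), (148, np.float64(2.6)), (152.8, np.float64(2.1)), (158, np.float64(0.9)), (163, np.float64(-0.9)), (62.8, np.float64(55.1))]
-25 [(214, np.float64(-3.3)), (219, np.float64(-8.7)), (224, np.float64(-8.6)), (229, np.float64(-7.4)), (234, np.float64(-6.5))]
-12 [(214, np.float64(9.5)), (219, np.float64(2.4)), (224, np.float64(-4.0)), (229, np.float64(-6.1)), (234, np.float64(-4.2))]
0 [(214, np.float64(21.3)), (219, np.float64(14.3)), (224, np.float64(6.7)), (229, np.float64(0.4)), (234, np.float64(-2.1))]
12 [(214, np.float64(33.2)), (219, np.float64(26.3)), (224, np.float64(18.7)), (229, np.float64(10.9)), (234, np.float64(4.5))]
25 [(214, np.float64(46.0)), (219, np.float64(39.2)), (224, np.float64(31.7)), (229, np.float64(23.9)), (234, np.float64(16.4))]
```

Run:
```python
from h import *
s=plan([(517,-143,130,62.8),(517,-143,30,62.8)],vmax=35,dt=10.5)
plan([(517,-143,250,62.8),(400,60,250,66),(466,324.5,250,78.7)],vmax=55,start=s)
```

```text
-> (517, -143, 130, 62.8) 9
0 0 0.012 9.9; 0 0 0.012 9.9; 0 0 0.012 9.9; 0 -0 0.012 9.9; 0 -0 0.012 9.9; 0 -0 0.012 9.9; 0 -0 0.013 9.9; 0 -0 0.012 9.9
0 -0.001 0.013 10
-> (517, -143, 30, 62.8) 3
0 0 0.033 -0; 0 0 0.033 -0; 0 0 0.034 -0
-> (517, -143, 250, 62.8) 5
0 0 -0.044 -0; 0 0 -0.044 -0; 0 0 -0.044 -0; 0 0 -0.044 -0; 0 0 -0.044 -0
-> (400, 60, 250, 66) 5
0.025 -0.039 -0 -0.6; 0.026 -0.039 -0 -0.7; 0.027 -0.039 -0 -0.6; 0.027 -0.039 -0 -0.7; 0.027 -0.038 -0 -0.6
-> (466, 324.5, 250, 78.7) 5
0.054 -0.009 -0 -2.5; 0.054 -0.007 -0 -2.6; 0.054 -0.005 -0 -2.5; 0.054 -0.002 -0 -2.6; 0.055 -0 -0 -2.5
```

Emit:
{"method": "apply_moves", "body": {
  "motion": "0 0 0.012 9.9; 0 0 0.012 9.9; 0 0 0.012 9.9; 0 0 0.012 9.9; 0 0 0.012 9.9; 0 0 0.012 9.9; 0 0 0.013 9.9; 0 0 0.012 9.9",
  "fingers": 0.65
}}

```text
time: 4.65
tool_pos: [517.6, -143.8, 142.2]
tcp_rot: [-3.142, -0.0, 1.264]
contact_force: [-0.1, -0.1, 0.4]
grip_width: 75.9
finger_force: 0.0
```

Emit:
{"method": "apply_moves", "body": {
  "motion": "0 0 0.013 10; 0 0 0 0; 0 0 0 0"
}}

```text
time: 5.03
tool_pos: [517.8, -143.9, 130.2]
tcp_rot: [3.141, -0.0, 1.099]
contact_force: [-0.3, 0.0, 0.1]
grip_width: 75.9
finger_force: 0.0
```

Run:
```python
from h import *
c,o,Q=toprect((517,-143),40,54,68)
print(o['tool_pos'],np.degrees(o['tcp_rot'][2]),o['grip_width'])
plan([(517,-143,30,62.8)],vmax=35)
```

```text
2930 ((517.5974731445312, -142.52383422851562), (28.796979904174805, 50.112709045410156), 63.96128463745117) [ 518.  -141.6   60.2]
[ 517.84737829 -143.93102022  130.15715578] 62.95147762997262 75.87962884302041
-> (517, -143, 30, 62.8) 3
0 -0 0.033 0; 0 -0.001 0.034 0.1; 0 -0 0.033 0
```

Emit:
{"method": "apply_moves", "body": {
  "motion": "0.001 -0.001 0.033 -0.5; 0 0 0.034 -0.5; 0 0 0.033 0; 0 0 0 0"
}}

```text
time: 5.58
tool_pos: [515.9, -141.9, 28.3]
tcp_rot: [-3.137, 0.0, 1.114]
contact_force: [0.2, 0.2, -0.4]
grip_width: 75.7
finger_force: 0.0
```

Emit:
{"method": "apply_moves", "body": {
  "motion": "0 0 0 0; 0 0 0 0; 0 0 0 0; 0 0 0 0; 0 0 0 0; 0 0 -0.02 0; 0 0 0 0",
  "fingers": -0.2
}}

```text
time: 6.45
tool_pos: [517.9, -142.8, 50.7]
tcp_rot: [3.139, -0.0, 1.113]
contact_force: [-0.1, 0.1, -1.4]
grip_width: 50.3
finger_force: 30.0
```

Emit:
{"method": "apply_moves", "body": {
  "motion": "0 0 -0.04 0; 0 0 -0.04 0; 0 0 -0.04 0; 0 0 -0.04 0; 0 0 -0.04 0; 0.025 -0.039 0 -0.6; 0.026 -0.039 0 -0.7; 0.027 -0.039 0 -0.6"
}}

```text
time: 7.45
tool_pos: [444.1, -20.5, 248.8]
tcp_rot: [-3.14, -0.0, 1.146]
contact_force: [0.4, 1.1, -1.7]
grip_width: 50.2
finger_force: 30.0
```

Emit:
{"method": "apply_moves", "body": {
  "motion": "0.027 -0.039 0 -0.7; 0.027 -0.038 0 -0.6; 0.054 0 0 -2.5; 0.054 0 0 -2.6; 0.054 0.001 0 -2.5; 0.054 0.004 0 -2.6; 0.055 0.006 0 -1.5; 0 0 0 0"
}}

```text
time: 8.45
tool_pos: [490.8, 316.7, 247.3]
tcp_rot: [-3.139, 0.001, 1.377]
contact_force: [-0.2, -0.4, -2.2]
grip_width: 50.1
finger_force: 30.0
```

```bash
cat >> h.py <<'E'
def lane(cams,show=None):
    for n in cams:
        c,o=grab(n)
        P,uv=cloud(c,None,o)
        if show: cv2.imwrite(show,c['img'])
        yaw=np.radians(-11.3); o0=np.array([513,315.2])
        d=P[:,:2]-o0; X=np.cos(yaw)*d[:,0]+np.sin(yaw)*d[:,1]; Y=-np.sin(yaw)*d[:,0]+np.cos(yaw)*d[:,1]
        Z=P[:,2]
        m=(Z>112)&(Z<132)&(X>20)&(X<180)&(abs(Y)<50)
        if m.sum()>50: print(n,'roof',m.sum(),[np.percentile(q[m],[1,50,99]).round(1) for q in (X,Y,Z)], cv2.minAreaRect(np.c_[X[m],Y[m]].astype(np.float32)))
        for s in (-1,1):
            m=(Z>49)&(Z<58)&(X>-170)&(X<50)&(abs(Y-s*24)<9)
            if m.sum()>50:
                f=np.polyfit(X[m],Y[m],1); print(n,'rail',s,m.sum(),'Y at 0',f[1].round(1),'slope deg',np.degrees(f[0]).round(2),np.percentile(X[m],[0,1,50,99]).round(), np.median(Z[m]).round(1))
        m=(Z>60)&(Z<100)&(X>-130)&(X<20)&(Y>50)&(Y<190)
        print('bar',m.sum(), cv2.minAreaRect(np.c_[X[m],Y[m]].astype(np.float32)) if m.sum()>9 else '')
    return c,o,P
E
python3 - <<'E'
from h import *
o=bot.get_obs();print(o['tool_pos'],np.degrees(o['tcp_rot'][2]),o['grip_width'])
lane(['wrist'],'pics/w2.png'); lane(['scene']);lane(['side'])
E
```

```text
[490.8310696  316.66091925 247.31939584] 78.87674170386416 50.12663308802909
wrist roof 7249 [array([ 53.8, 103.9, 152.5]), array([-22.4,   4.6,  28.5]), array([116.7, 121.9, 123.6])] ((103.84613037109375, 2.787078857421875), (101.21293640136719, 52.35585403442383), 0.39193451404571533)
wrist rail -1 1618 Y at 0 -20.9 slope deg 0.32 [-170. -168.  -58.   48.] 53.1
wrist rail 1 1707 Y at 0 26.6 slope deg 0.28 [-170. -168.  -61.   48.] 53.1
bar 2405 ((-62.778263092041016, 111.14571380615234), (33.49337387084961, 162.11569213867188), 58.0283317565918)
scene roof 304 [array([ 53.3,  98. , 152.6]), array([-24.7,  -6.5,  27.2]), array([112.2, 121.9, 124. ])] ((103.06561279296875, 0.9891414642333984), (100.77666473388672, 54.612545013427734), 0.5373908877372742)
scene rail -1 188 Y at 0 -23.0 slope deg 0.73 [-170. -168.  -67.   49.] 52.4
scene rail 1 176 Y at 0 24.6 slope deg 0.59 [-169. -167.  -71.   46.] 52.1
bar 278 ((-66.2960205078125, 110.60545349121094), (33.56163024902344, 168.15597534179688), 56.808475494384766)
side roof 343 [array([ 57. , 103.7, 154.5]), array([-27.1,  -5.1,  26.5]), array([112.8, 122.4, 126.7])] ((106.8643798828125, 0.3758888244628906), (100.73249816894531, 55.41938781738281), 0.22821876406669617)
side rail -1 176 Y at 0 -24.6 slope deg 0.26 [-168. -166.  -65.   46.] 52.6
side rail 1 162 Y at 0 23.1 slope deg 0.15 [-170. -169.  -66.   47.] 52.8
bar 226 ((-68.55509948730469, 108.95664978027344), (40.04767990112305, 179.66278076171875), 52.31368637084961)
```

View pics/w2.png

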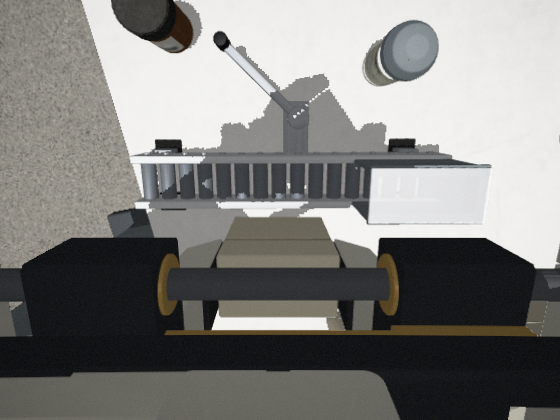

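Run:
```python
from h import *
s=plan([(497.7,321.1,120,79),(497.7,321.1,76,79,15)],vmax=40)
```

```text
-> (497.7, 321.1, 120, 79) 4
0.002 0.001 0.032 -0.1; 0.002 0.002 0.032 -0.1; 0.003 0.001 0.032 -0.1; 0.002 0.002 0.033 -0
-> (497.7, 321.1, 76, 79, 15) 3
0 -0 0.015 -0; 0 -0 0.014 -0; 0 -0 0.015 -0
```

Emit:
{"method": "apply_moves", "body": {
  "motion": "0.002 0.001 0.032 -0.1; 0.002 0.002 0.032 -0.1; 0.003 0.001 0.032 -0.1; 0.002 0.002 0.033 0; 0 0 0 0; 0 0 0 0"
}}

```text
time: 9.35
tool_pos: [499.2, 320.9, 122.3]
tcp_rot: [3.14, -0.001, 1.377]
contact_force: [-0.1, 0.4, -0.5]
grip_width: 50.3
finger_force: 30.0
```

Run:
```python
from h import *
o=bot.get_obs();print(o['tool_pos'],np.degrees(o['tcp_rot'][2]),o['contact_force'])
lane(['wrist'])
c,o=grab('scene');i=c['img'][150:250,160:320];a=cv2.resize(i,(640,400),interpolation=cv2.INTER_CUBIC)
cv2.imwrite('pics/v3.png',a)
```

```text
[499.22857232 320.92139285 122.31832235] 78.89963858252133 [-0.06078944  0.36937409 -0.47869561]
wrist roof 5784 [array([ 54. ,  94.7, 119.8]), array([-0.2, 20.3, 28.9]), array([116. , 122. , 123.6])] ((71.30567932128906, 3.9705772399902344), (102.2132568359375, 50.38034439086914), 0.08162578195333481)
wrist rail 1 4023 Y at 0 26.8 slope deg 0.47 [-170. -168.  -61.   48.] 53.1
bar 3572 ((-34.15555191040039, 96.31512451171875), (19.645294189453125, 101.50472259521484), 44.55112075805664)
```

View pics/v3.png

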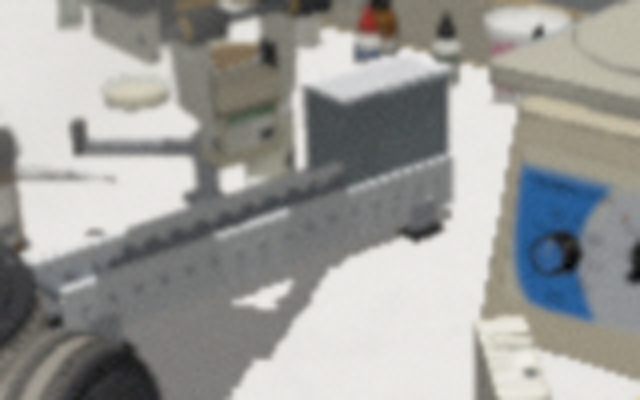

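The picture shows the box hanging over the lane at crop px (240,110), in front of the hood. I'll lower it now.

Emit:
{"method": "apply_moves", "body": {
  "motion": "0 0 0.015 -0.1; 0 0 0.015 0; 0 0 0.012 0; 0 0 0.003 0; 0 0 0 0; 0 0 0 0"
}}

```text
time: 10.2
tool_pos: [498.7, 321.0, 75.8]
tcp_rot: [3.141, 0.0, 1.38]
contact_force: [0.3, -3.7, 3.3]
grip_width: 50.1
finger_force: 30.0
```

Run:
```python
from h import *
o=bot.get_obs();print(o['tool_pos'],o['contact_force'])
for n in ['side','scene']:
    c,o=grab(n);P,uv=cloud(c)
    m=(np.hypot(P[:,0]-499,P[:,1]-321)<45)&(P[:,2]>92)&(P[:,2]<118)
    print(np.histogram(P[m][:,2],bins=range(90,120,2))[0])
```

```text
[498.74122501 321.02605221  75.80666654] [ 0.28058838 -3.66939062  3.28655279]
[ 0  7 14 14 16 15 24 40 41 14  6  8  7  9]
[ 0 22 18 23 22 15 25 61 21 12 11 10 11 17]
```

Emit:
{"method": "apply_moves", "body": {
  "motion": "-0.002 0 0 0; 0 0 0 0; 0 0 0 0"
}}

```text
time: 10.68
tool_pos: [498.4, 319.9, 75.8]
tcp_rot: [3.141, -0.001, 1.38]
contact_force: [0.2, 2.5, 2.3]
grip_width: 50.2
finger_force: 30.0
```

Emit:
{"method": "apply_moves", "body": {
  "motion": "0 0 0 0; 0 0 0 0; 0 0 0 0; 0 0 -0.02 0; 0 0 -0.05 0; 0 0 -0.05 0; 0 0 -0.05 0; 0 0 0 0",
  "fingers": 0.4
}}

```text
time: 11.68
tool_pos: [499.9, 320.1, 250.4]
tcp_rot: [3.134, -0.005, 1.38]
contact_force: [-0.6, -0.2, -0.9]
grip_width: 64.4
finger_force: 0.0
```

Run:
```python
from h import *
o=bot.get_obs();print(o['tool_pos'],np.degrees(o['tcp_rot'][2]))
c,o,Q=toprect((498,320),45,98,112)
P=tall((425,40),86,220)
for off in (0,8,15):
    for w in (224,221):
        x,y=431+off*np.cos(np.radians(224)),43+off*np.sin(np.radians(224));print(off,w,clr(P,x,y,w))
plan([(400,150,240,150),(425,38,200,224)],vmax=50,dt=10)
c,o,Q=toprect((431,43),60,55,66,'scene')
```

```text
[499.86273699 320.12948062 250.3622658 ] 79.05621793034463
1731 ((496.8427429199219, 321.09600830078125), (28.2450008392334, 50.409423828125), 78.99991607666016) [497.2 321.7 105.1]
0 224 7.61463368819428
0 221 12.075373568594618
8 224 15.614633688194294
8 221 20.06440984663121
15 224 22.614633688194278
15 221 27.05481658991322
-> (400, 150, 240, 150) 8
-0.023 -0.008 0.001 -8.9; -0.022 -0.011 0.001 -8.9; -0.019 -0.015 0 -8.9; -0.017 -0.017 0.001 -8.8; -0.014 -0.02 0 -8.9; -0.011 -0.022 0.001 -8.8; -0.007 -0.023 0 -8.9; -0.004 -0.025 0.001 -8.8
-> (425, 38, 200, 224) 8
-0.01 -0.011 0.005 -9.3; -0.008 -0.012 0.005 -9.2; -0.006 -0.013 0.005 -9.3; -0.004 -0.014 0.005 -9.2; -0.001 -0.014 0.005 -9.3; 0.001 -0.014 0.005 -9.2; 0.003 -0.014 0.005 -9.3; 0.005 -0.013 0.005 -9.2
301 ((429.8358459472656, 43.454833984375), (96.26252746582031, 29.960308074951172), 44.88615798950195) [425.3  39.2  60.3]
```

Run:
```python
from h import *
c,o=grab('wrist'); print(np.array(c['mount']).round(2))
s=plan([(420,140,240,55),(425,37,160,44)],vmax=55,dt=10)
```

```text
[[   0.     -0.97   -0.25   66.47]
 [   1.      0.     -0.     -1.01]
 [   0.     -0.25    0.97 -158.27]
 [   0.      0.      0.      1.  ]]
-> (420, 140, 240, 55) 4
-0.048 -0.011 0.001 6; -0.048 -0.005 0.001 6; -0.049 -0 0.001 6; -0.048 0.004 0.001 6.1
-> (425, 37, 160, 44) 3
-0.027 0.021 0.027 3.7; -0.026 0.023 0.026 3.6; -0.024 0.025 0.027 3.7
```

Emit:
{"method": "apply_moves", "body": {
  "motion": "-0.048 -0.011 0.001 6; -0.048 -0.005 0.001 6; -0.049 0 0.001 6; -0.048 0.004 0.001 6.1; -0.027 0.021 0.027 3.7; -0.026 0.023 0.026 3.6; -0.024 0.025 0.027 3.7; 0 0 0 0",
  "fingers": 0.4
}}

```text
time: 12.92
tool_pos: [424.6, 36.0, 159.3]
tcp_rot: [-3.137, 0.004, 0.764]
contact_force: [-0.3, 0.2, 0.3]
grip_width: 64.4
finger_force: 0.0
```

Run:
```python
from h import *
c,o,Q=toprect((428,40),62,55,66)
print(o['tool_pos'],np.degrees(o['tcp_rot'][2]))
r=cv2.minAreaRect(Q[:,:2].astype(np.float32)); 
cv2.imwrite('pics/w4.png',c['img'])
a=np.radians(44.5); t=np.array(r[0])-8*np.array([np.cos(a),np.sin(a)])
plan([(*t,22,r[2] if r[1][0]>r[1][1] else r[2]-90)],vmax=40)
```

```text
4650 ((430.5725402832031, 44.232425689697266), (93.9981689453125, 30.382217407226562), 44.639686584472656) [433.   46.7  60.6]
[424.59507478  35.96016368 159.33081554] 43.75977577301878
-> (np.float64(424.8665366899697), np.float64(38.62515157529846), 22, 44.639686584472656) 4
0 -0 0.035 -0.2; 0 -0.001 0.035 -0.2; 0 -0 0.034 -0.2; 0.001 -0.001 0.035 -0.2
```

View pics/w4.png

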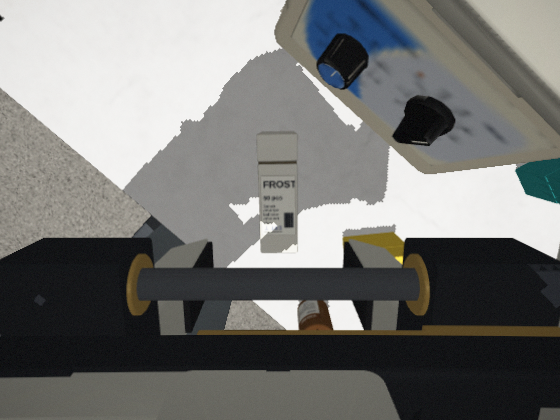

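Long box is at px (278,192), aligned with the tool. The yellow box at (370,245) stays clear.

Emit:
{"method": "apply_moves", "body": {
  "motion": "0 -0.001 0.035 -0.3; 0.001 -0.001 0.035 -0.2; 0 0 0.034 -0.2; 0.001 0 0.033 -0.2; 0 0 0 0; 0 0 0 0",
  "fingers": 0.15
}}

```text
time: 13.72
tool_pos: [427.2, 40.8, 25.8]
tcp_rot: [3.141, -0.001, 0.784]
contact_force: [-0.5, 0.3, -1.0]
grip_width: 52.6
finger_force: 0.0
```

Emit:
{"method": "apply_moves", "body": {
  "motion": "0 0 0 0; 0 0 0 0; 0 0 0 0; 0 0 0 0; 0 0 -0.02 0; 0 0 -0.04 0; 0 0 -0.04 0; 0 0 -0.04 0",
  "fingers": -0.6
}}

```text
time: 14.72
tool_pos: [425.6, 40.3, 165.6]
tcp_rot: [-3.14, 0.001, 0.783]
contact_force: [0.3, -0.5, -3.6]
grip_width: 30.6
finger_force: 30.0
```

Run:
```python
from h import *
# long box centre at lane x=-105 -> tool at -113
a=np.radians(-11); ex=np.array([np.cos(a),np.sin(a)]); t=np.array([512.4,318.2])-113*ex
print(t)
plan([(410,60,250,20),(*t,250,-11)],vmax=55,dt=10)
```

```text
[401.47612827 339.76141648]
-> (410, 60, 250, 20) 3
0.001 -0.008 -0.028 8.3; -0 -0.009 -0.028 8.3; -0.002 -0.008 -0.028 8.2
-> (np.float64(401.47612827041394), np.float64(339.7614164775496), 250, -11) 6
0.015 -0.044 -0 5.2; 0.011 -0.045 -0 5.2; 0.006 -0.046 -0 5.2; 0.002 -0.047 -0 5.1; -0.002 -0.047 -0 5.2; -0.006 -0.046 -0 5.1
```

Emit:
{"method": "apply_moves", "body": {
  "motion": "0.001 -0.008 -0.028 8.3; 0 -0.009 -0.028 8.3; -0.002 -0.008 -0.028 8.2; 0.015 -0.044 0 5.2; 0.011 -0.045 0 5.2; 0.006 -0.046 0 5.2; 0.002 -0.047 0 5.1; -0.002 -0.047 0 5.2"
}}

```text
time: 15.72
tool_pos: [402.9, 294.4, 248.1]
tcp_rot: [3.141, 0.001, -0.105]
contact_force: [0.2, -0.2, -2.3]
grip_width: 30.1
finger_force: 30.0
```

Emit:
{"method": "apply_moves", "body": {
  "motion": "-0.006 -0.046 0 5.1; 0 0 0 0; 0 0 0 0"
}}

```text
time: 16.1
tool_pos: [401.8, 338.9, 247.9]
tcp_rot: [3.14, 0.001, -0.19]
contact_force: [0.4, 0.2, -2.8]
grip_width: 30.2
finger_force: 30.0
```

Run:
```python
from h import *
o=bot.get_obs();print(o['tool_pos'],np.degrees(o['tcp_rot'][2]),o['joint_positions'].round(2))
lane(['wrist'])
c,o,Q=toprect((498,320),40,98,112)
c,o,Q=toprect((411,338),62,280,330)
P,_=cloud(c,None,o)
# held box top ~ tcp z+36
z=o['tool_pos'][2]+36
m=(abs(P[:,2]-z)<6)&(np.hypot(P[:,0]-409,P[:,1]-338)<65)
if m.sum()>9: print('held',m.sum(),cv2.minAreaRect(P[m][:,:2].astype(np.float32)),np.median(P[m],0))
```

```text
[401.83426605 338.86276047 247.93015946] -10.878839482359245 [ 0.55  0.33  1.48 -0.    1.33  2.32]
wrist rail -1 1152 Y at 0 -21.6 slope deg 0.5 [-74. -73.  -8.  49.] 53.1
wrist rail 1 1139 Y at 0 26.0 slope deg 0.34 [-75. -74.  -8.  49.] 53.1
bar 2650 ((-69.79804229736328, 111.42152404785156), (37.506568908691406, 175.1746826171875), 53.30597686767578)
2201 ((496.85235595703125, 320.5464172363281), (28.034334182739258, 50.023075103759766), 79.63280487060547) [497.6 320.4 105.1]
17399 ((427.7836608886719, 335.17315673828125), (92.94352722167969, 83.53014373779297), 38.0691032409668) [430.6 334.2 284.2]
held 11025 ((419.2333679199219, 335.3790588378906), (49.5118293762207, 69.87029266357422), 79.38072204589844) [428.77486834 334.09336258 283.65417731]
```

Emit:
{"method": "apply_moves", "body": {
  "motion": "0 0 0.04 0; 0 0 0.04 0; 0 0 0.04 0; 0 0 0.03 0; 0 0 0 0; 0 0 0 0"
}}

```text
time: 17.0
tool_pos: [403.4, 339.6, 100.1]
tcp_rot: [-3.14, -0.002, -0.192]
contact_force: [-0.6, -0.2, -2.5]
grip_width: 30.3
finger_force: 30.0
```

Emit:
{"method": "apply_moves", "body": {
  "motion": "0 0 0.01 0; 0 0 0.01 0; 0 0 0.007 0; 0 0 0 0; 0 0 0 0"
}}

```text
time: 17.62
tool_pos: [402.4, 339.5, 71.8]
tcp_rot: [-3.142, 0.0, -0.191]
contact_force: [-0.6, -0.3, -1.6]
grip_width: 30.8
finger_force: 30.0
```

Emit:
{"method": "apply_moves", "body": {
  "motion": "0 0 0.002 0; 0 0 0 0; 0 0 0 0"
}}

```text
time: 18.0
tool_pos: [402.8, 339.6, 70.4]
tcp_rot: [-3.141, -0.001, -0.191]
contact_force: [-0.5, -1.7, 3.6]
grip_width: 30.2
finger_force: 30.0
```

Emit:
{"method": "apply_moves", "body": {
  "motion": "0 0 0 0; 0 0 0 0; 0 0 0 0; 0 0 -0.02 0; 0 0 -0.04 0; -0.02 0 -0.02 0; -0.03 0 0 0; 0 0 0 0",
  "fingers": 0.0
}}

```text
time: 19.0
tool_pos: [351.8, 349.2, 150.0]
tcp_rot: [3.142, 0.0, -0.189]
contact_force: [0.5, -0.2, 0.4]
grip_width: 46.2
finger_force: 0.0
```

Emit:
{"method": "apply_moves", "body": {
  "motion": "-0.02 0 0 0; 0 0 0 0; 0 0 0 0",
  "fingers": -1
}}

```text
time: 19.38
tool_pos: [333.9, 352.9, 149.6]
tcp_rot: [-3.142, -0.0, -0.191]
contact_force: [0.1, 0.2, -0.6]
grip_width: 20.3
finger_force: 0.0
```

```bash
cat >> h.py <<'E'
def toL(P,org=(512.3,317.7),yaw=-10.9):
    a=np.radians(yaw); d=np.asarray(P)[...,:2]-np.array(org)
    return np.stack([np.cos(a)*d[...,0]+np.sin(a)*d[...,1],-np.sin(a)*d[...,0]+np.cos(a)*d[...,1]],-1)
E
python3 - <<'E'
from h import *
o=bot.get_obs();print(o['tool_pos'],toL(o['tool_pos']),np.degrees(o['tcp_rot'][2]),o['grip_width'])
c,o=grab('wrist');P,_=cloud(c,None,o);L=toL(P)
m=(abs(P[:,2]-105)<6)&(abs(L[:,1])<25)&(L[:,0]<40)&(L[:,0]>-165)
h=np.histogram(L[m][:,0],bins=range(-165,45,5));print(h[0])
for a,b in ((-165,-49),(-49,40)):
    q=m&(L[:,0]>a)&(L[:,0]<b); print(cv2.minAreaRect(L[q].astype(np.float32)) if q.sum()>9 else q.sum())
cv2.imwrite('pics/w5.png',c['img'])
E
```

```text
[333.91704531 352.85612719 149.63482093] [-181.81255999    0.79046156] -10.932581274362914 20.255881834610896
[  0   0 288 409 421 427 456 431 449 466 515 469 471 533 507 521 528 573
 580 584 550   0   0   0   0   0   0   0   0   0   0   0   0   0   0   0
   0   0   0   0   0]
((-106.81123352050781, 1.0632123947143555), (30.060354232788086, 93.48784637451172), 89.89896392822266)
0
```

View pics/w5.png

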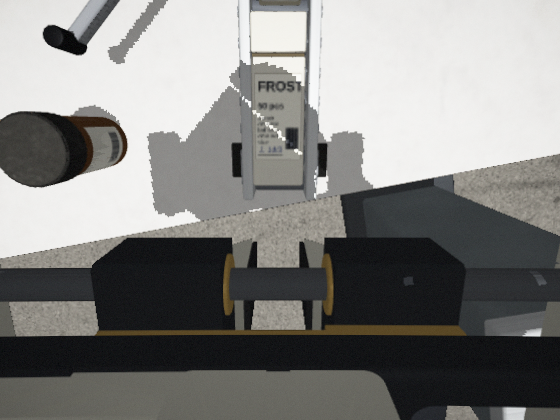

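Long box stands in the channel at px (278,130) with its back at lane x about -153. Now I push.

Emit:
{"method": "apply_moves", "body": {
  "motion": "0 0 0.03 0; 0 0 0.03 0; 0 0 0.025 0; 0 0 0 0; 0.008 0 0 0; 0.008 0 0 0; 0.008 0 0 0; 0.008 0 0 0"
}}

```text
time: 20.42
tool_pos: [365.9, 346.7, 65.2]
tcp_rot: [-3.141, -0.001, -0.191]
contact_force: [-1.4, 0.2, 0.3]
grip_width: 0.6
finger_force: 0.2
```

Emit:
{"method": "apply_moves", "body": {
  "motion": "0.008 0 0 0; 0.008 0 0 0; 0.008 0 0 0; 0.008 0 0 0; 0.008 0 0 0; 0.008 0 0 0; 0.008 0 0 0; 0 0 0 0"
}}

```text
time: 21.42
tool_pos: [420.8, 336.0, 64.7]
tcp_rot: [-3.141, -0.0, -0.192]
contact_force: [0.6, 0.3, 0.1]
grip_width: 0.6
finger_force: 0.0
```

```bash
cat >> h.py <<'E'
def boxes(show=None):
    o=bot.get_obs();print('tool',o['tool_pos'].round(1),toL(o['tool_pos']).round(1),o['contact_force'].round(1))
    for n in ('wrist','scene','side'):
        c,o=grab(n);P,_=cloud(c,None,o);L=toL(P)
        m=(abs(P[:,2]-105)<4)&(abs(L[:,1])<22)&(L[:,0]<56)&(L[:,0]>-165)
        if show and n==show[0]: cv2.imwrite(show[1],c['img'])
        print(n,m.sum(),np.histogram(L[m][:,0],bins=range(-165,60,5))[0])
        if m.sum()>9: print(np.percentile(L[m][:,0],[0,1,99]).round(1),np.median(L[m][:,1]).round(1))
E
python3 - <<'E'
from h import *
boxes()
E
```

```text
tool [420.8 336.   64.7] [-93.3   0.6] [0.6 0.3 0.1]
wrist 21621 [   0    0    0    0    0    0    0    0    0    0    0    0    0    0
    0    0    9  157  228  829 1111 1145 1185 1220 1237 1285 1356 1385
 1442 1486 1544 1607 1685 1773  937    0    0    0    0    0    0    0
    0    0]
[-80.6 -73.7   7. ] 0.9
scene 128 [ 0  0  0  0  0  0  0  0  0  0  0  4 21  4  0  0  0  0  0  0  0  0  0  0
  0  0  0  0  0  0  0  2  5  7  8  8  9  9  9  8  7  9  6  8]
[-106.4 -105.2   55.9] -5.4
side 170 [ 0  0  0  0  0  0  0  0  0  0  0  0  0  0  0  0  0  0  0  0  0  0  0  0
  0  0  5  8 10 13  8  8 12  8 11  8 10 11 11  8 10 10 10  8]
[-33.8 -32.5  54.1] -5.3
```

Emit:
{"method": "apply_moves", "body": {
  "motion": "0.008 0 0 0; 0.008 0 0 0; 0.008 0 0 0; 0.008 0 0 0; 0.008 0 0 0; 0.008 0 0 0; 0.008 0 0 0; 0.006 0 0 0"
}}

```text
time: 22.58
tool_pos: [481.5, 324.2, 64.7]
tcp_rot: [-3.141, -0.0, -0.191]
contact_force: [-1.3, -0.3, 0.2]
grip_width: 0.6
finger_force: 0.3
```

Emit:
{"method": "apply_moves", "body": {
  "motion": "0.004 0 0 0; 0.004 0 0 0; 0.004 0 0 0; 0 0 0 0; 0 0 0 0"
}}

```text
time: 23.2
tool_pos: [492.7, 322.1, 64.7]
tcp_rot: [-3.141, -0.0, -0.191]
contact_force: [0.7, -1.1, -0.2]
grip_width: 0.5
finger_force: 0.0
```

Run:
```python
from h import *
boxes(('scene','pics/sc6.png'))
i=cv2.imread('pics/sc6.png')[150:250,160:320];cv2.imwrite('pics/v6.png',cv2.resize(i,(640,400),interpolation=cv2.INTER_CUBIC))
```

```text
tool [492.7 322.1  64.7] [-20.1   0.6] [ 0.7 -1.1 -0.2]
wrist 13449 [   0    0    0    0    0    0    0    0    0    0    0    0    0    0
    0    0    0    0    0    0    0    0    0    0    0    0    0    0
    0    0    0   62  182  281 1079 1115 1148 1190 1240 1264 1320 1372
 1422 1447]
[-7.2 -2.5 55.6] 0.9
scene 32 [ 0  0  0  0  0  0  0  0  0  0  0  0  0  0  0  0  0  0  0  0  0  0  0  0
  0  0 20  7  3  2  0  0  0  0  0  0  0  0  0  0  0  0  0  0]
[-33.3 -33.2 -19.6] -12.1
side 16 [ 0  0  0  0  0  0  0  0  0  0  0  0  0  0  0  0  0  0  0  0  0  0  0  0
  0  0  0  0  0  0  0  0  0  0  0  0  0  0  0  0  0  0  2 12]
[48.  48.  55.5] -2.7
```

View pics/v6.png

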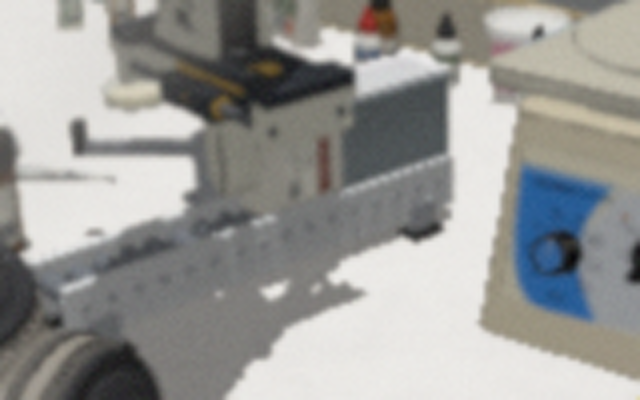

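Emit:
{"method": "apply_moves", "body": {
  "motion": "0.003 0 0 0; 0.003 0 0 0; 0.003 0 0 0; 0.002 0 0 0; 0 0 0 0; 0 0 0 0"
}}

```text
time: 24.1
tool_pos: [503.5, 319.9, 64.7]
tcp_rot: [-3.142, -0.0, -0.191]
contact_force: [0.1, 0.3, 0.1]
grip_width: 0.5
finger_force: 0.0
```

Emit:
{"method": "apply_moves", "body": {
  "motion": "0.002 0 0 0; 0.001 0 0 0; 0 0 0 0; 0 0 0 0"
}}

```text
time: 24.6
tool_pos: [505.6, 319.5, 64.7]
tcp_rot: [3.141, 0.001, -0.191]
contact_force: [-4.4, 0.0, 2.7]
grip_width: 0.4
finger_force: 2.6
```

Emit:
{"method": "apply_moves", "body": {
  "motion": "0.001 0 0 0; 0.001 0 0 0; 0 0 0 0; 0 0 0 0"
}}

```text
time: 25.1
tool_pos: [505.5, 319.5, 64.7]
tcp_rot: [3.14, 0.005, -0.191]
contact_force: [-12.1, 1.9, 7.2]
grip_width: 0.5
finger_force: 6.4
```

Run:
```python
from h import *
boxes()
```

```text
tool [505.5 319.5  64.7] [-7.   0.5] [-12.1   1.9   7.2]
wrist 9299 [   0    0    0    0    0    0    0    0    0    0    0    0    0    0
    0    0    0    0    0    0    0    0    0    0    0    0    0    0
    0    0    0    0    0    0  112  200  567 1092 1127 1179 1202 1276
 1258 1286]
[ 5.9  9.5 54.3] 0.9
scene 35 [ 0  0  0  0  0  0  0  0  0  0  0  0  0  0  0  0  0  0  0  0  0  0  0  0
  0  0  0  0  1 21  5  5  3  0  0  0  0  0  0  0  0  0  0  0]
[-20.5 -20.2  -1.6] -7.4
side 0 [0 0 0 0 0 0 0 0 0 0 0 0 0 0 0 0 0 0 0 0 0 0 0 0 0 0 0 0 0 0 0 0 0 0 0 0 0
 0 0 0 0 0 0 0]
```

```bash
cat >> h.py <<'E'
def W(L,org=(512.3,317.7),yaw=-10.9):
    a=np.radians(yaw);c,s=np.cos(a),np.sin(a);return np.array([org[0]+c*L[0]-s*L[1],org[1]+s*L[0]+c*L[1]])
def pusher(a,extra=0,r=62,z=64):
    p=np.array([-4-r*np.sin(a),65-r*np.cos(a)])+(13.5+extra)*np.array([-np.cos(a),np.sin(a)])
    return (*W(p),z,-10.9+180-np.degrees(a))
E
python3 - <<'E'
from h import *
o=bot.get_obs();s=(*o['tool_pos'],np.degrees(o['tcp_rot'][2]))
w=W((-25,0)); s=plan([(*w,65,-10.9,5),(*w,150,-10.9)],start=s,vmax=45)
t=pusher(2.31,22,z=150); print(t)
plan([t],start=s,vmax=45,dt=10)
E
```

```text
-> (np.float64(487.75103218258886), np.float64(322.4273860747473), 65, -10.9, 5) 4
-0.005 0 -0 -0; -0.004 0 -0 -0; -0.005 0 -0 -0; -0.004 0 -0 -0
-> (np.float64(487.75103218258886), np.float64(322.4273860747473), 150, -10.9) 2
-0 0 -0.043 -0; -0 0 -0.042 -0
(np.float64(512.0157776190674), np.float64(453.2024485394395), 150, np.float64(36.74674932477981))
-> (np.float64(512.0157776190674), np.float64(453.2024485394395), 150, np.float64(36.74674932477981)) 5
-0 -0.027 -0 -9.5; 0.004 -0.026 -0 -9.5; 0.008 -0.025 -0 -9.6; 0.013 -0.023 -0 -9.5; 0.016 -0.021 -0 -9.6
```

Emit:
{"method": "apply_moves", "body": {
  "motion": "-0.005 0 0 0; -0.004 0 0 0; -0.005 0 0 0; -0.006 0 0 0; 0 0 -0.043 0; 0 0 -0.042 0; 0 0 0 0"
}}

```text
time: 26.12
tool_pos: [490.5, 323.8, 153.4]
tcp_rot: [-3.137, -0.006, -0.191]
contact_force: [-0.9, 0.4, -0.0]
grip_width: 0.7
finger_force: 0.0
```

Run:
```python
from h import *
boxes()
for n in ('wrist','scene','side'):
    c,o=grab(n);P,_=cloud(c,None,o);L=toL(P)
    m=(P[:,2]>66)&(P[:,2]<97)&(L[:,0]>-95)&(L[:,0]<10)&(L[:,1]>50)&(L[:,1]<150)
    if m.sum()>20: print(n,m.sum(),cv2.minAreaRect(L[m].astype(np.float32)))
    m&=P[:,2]>85
    m&=np.hypot(L[:,0]+4,L[:,1]-65)>60
    if m.sum()>3: q=np.median(L[m],0);print('pin',m.sum(),q,'ang',np.arctan2(-(q[0]+4),-(q[1]-65)),np.hypot(q[0]+4,q[1]-65))
```

```text
tool [490.5 323.8 153.4] [-22.5   1.9] [-0.9  0.4 -0. ]
wrist 4502 [  0   0   0   0   0   0   0   0   0   0   0   0   0   0   0   0   0   0
   0   0   0   0   0   0   0   0   0   0   0   0   0   0   0 109 395 416
 392 401 442 435 426 456 459 458]
[ 3.5  4.  55.7] 0.8
scene 110 [ 0  0  0  0  0  0  0  0  0  0  0  0  0  0  0  0  0  0  0  0  0  0  0  0
  0  0  0  0  0  0  0  0  0 11 11 11 10 10  7 10 10  9  9  9]
[ 1.4  1.7 55.5] -3.8
side 98 [ 0  0  0  0  0  0  0  0  0  0  0  0  0  0  0  0  0  0  0  0  0  0  0  0
  0  0  0  0  0  0  0  0  0  2 14 10  7  8  9 10  9  8  9  9]
[ 4.1  4.3 55.6] -2.5
wrist 1998 ((-33.61210632324219, 90.17926025390625), (19.365449905395508, 99.09237670898438), 49.25281524658203)
scene 224 ((-37.107364654541016, 93.58135986328125), (21.5089054107666, 107.23146057128906), 47.80738067626953)
pin 20 [-70.51188977 125.41147814] ang 2.308167711076438 89.85197923025785
side 152 ((-35.78765869140625, 90.4871826171875), (20.826143264770508, 107.2613754272461), 49.83404541015625)
pin 10 [-70.06640026 124.10683528] ang 2.300652210328277 88.64754492074113
```

The long box's back is at lane x about 3.7, so both boxes are home. The bar angle is 2.30.

Emit:
{"method": "apply_moves", "body": {
  "motion": "0 -0.027 0 -9.5; 0.003 -0.026 0 -9.5; 0.006 -0.025 0 -9.6; 0.011 -0.023 0 -9.5; 0.014 -0.02 0 -9.6; 0 0 0 0; 0 0 0 0"
}}

```text
time: 27.3
tool_pos: [506.5, 449.4, 148.8]
tcp_rot: [3.141, 0.002, 0.639]
contact_force: [0.7, -0.2, -0.7]
grip_width: 0.5
finger_force: 0.0
```

Run:
```python
from h import *
o=bot.get_obs();print(o['tool_pos'],np.degrees(o['tcp_rot'][2]),toL(o['tool_pos']))
pts=[pusher(2.3,22),pusher(2.3,3)]+[pusher(a) for a in np.arange(2.15,-0.01,-.1536)]
s=None
for p in pts: s=plan([p],start=s,vmax=43,dt=10)
```

```text
[506.51073101 449.44318056 148.82694566] 36.60737854836613 [-30.59685821 128.2716396 ]
-> (np.float64(511.307034310341), np.float64(453.1124281594798), 64, np.float64(37.319707119910674)) 2
0.003 -0 0.042 -0.4; 0.003 -0 0.043 -0.3
-> (np.float64(496.19699928007645), np.float64(441.59345071422985), 64, np.float64(37.319707119910674)) 1
-0.019 -0 -0 -0
-> (np.float64(485.52138244117), np.float64(435.1163658764163), 64, np.float64(45.91407404687301)) 1
-0.012 -0.001 -0 -8.6
-> (np.float64(477.85189425162366), np.float64(429.1177416414489), 64, np.float64(54.714705780082454)) 1
-0.01 -0.002 -0 -8.8
-> (np.float64(471.19047119515), np.float64(422.0163344101595), 64, np.float64(63.5153375132919)) 1
-0.01 -0.001 -0 -8.8
-> (np.float64(465.6939672079471), np.float64(413.97935825487633), 64, np.float64(72.31596924650134)) 1
-0.009 -0.001 -0 -8.8
-> (np.float64(461.49180633025566), np.float64(405.19605672527325), 64, np.float64(81.11660097971078)) 1
-0.01 -0.002 -0 -8.8
-> (np.float64(458.6829352088531), np.float64(395.8732468041562), 64, np.float64(89.91723271292022)) 1
-0.01 -0.001 -0 -8.8
-
[... 426 characters left out ...]
.6582243620905), 64, np.float64(125.119759645758)) 1
-0.01 -0.001 -0 -8.8
-> (np.float64(466.64011711997307), np.float64(349.0009959472283), 64, np.float64(133.92039137896742)) 1
-0.01 -0.002 -0 -8.8
-> (np.float64(472.368294034164), np.float64(341.1274623668302), 64, np.float64(142.72102311217688)) 1
-0.009 -0.001 -0 -8.8
-> (np.float64(479.2336562816241), np.float64(334.2230186518682), 64, np.float64(151.5216548453863)) 1
-0.01 -0.001 -0 -8.8
-> (np.float64(487.07454784939466), np.float64(328.4502410514065), 64, np.float64(160.32228657859577)) 1
-0.01 -0.002 -0 -8.8
-> (np.float64(495.7063423152712), np.float64(323.94505891293625), 64, np.float64(169.1229183118052)) 1
-0.009 -0.001 -0 -8.8
```

Emit:
{"method": "apply_moves", "body": {
  "motion": "0.003 0 0.042 -0.4; 0.003 0 0.043 -0.3; -0.019 0 0 0; -0.012 -0.001 0 -8.6; -0.01 -0.002 0 -8.8; -0.01 -0.001 0 -8.8; 0 0 0 0; 0 0 0 0"
}}

```text
time: 28.3
tool_pos: [471.9, 422.1, 65.0]
tcp_rot: [3.141, -0.0, 1.107]
contact_force: [0.3, -0.3, -0.6]
grip_width: 0.3
finger_force: 0.0
```

```bash
cat >> h.py <<'E'
def baranim():
    o=bot.get_obs();print(o['tool_pos'],np.degrees(o['tcp_rot'][2]),toL(o['tool_pos']),o['contact_force'].round(1))
    for n in ('scene','side'):
        c,o=grab(n);P,_=cloud(c,None,o);L=toL(P)
        d=np.hypot(L[:,0]+4,L[:,1]-65)
        m=(P[:,2]>82)&(P[:,2]<97)&(d>82)&(d<102)&(L[:,0]<15)
        if m.sum()>3: q=np.median(L[m],0);print(n,'pin',m.sum(),q.round(1),'ang',np.arctan2(-(q[0]+4),-(q[1]-65)))
E
python3 - <<'E'
from h import *
baranim()
E
```

```text
[471.90579574 422.0933328   64.98273873] 63.406357160404035 [-59.40574433  94.87158274] [ 0.3 -0.3 -0.6]
scene pin 29 [-93.3  80.1] ang 1.738018046340449
side pin 21 [-91.   77.3] ang 1.7109742540220345
```

Emit:
{"method": "apply_moves", "body": {
  "motion": "-0.009 -0.001 0 -8.8; -0.01 -0.002 0 -8.8; -0.01 -0.001 0 -8.8; -0.009 -0.001 0 -8.8; -0.01 -0.002 0 -8.8; -0.009 -0.001 0 -8.8; -0.01 -0.001 0 -8.8; -0.01 -0.002 0 -8.8"
}}

```text
time: 29.4
tool_pos: [467.4, 349.3, 64.7]
tcp_rot: [3.141, -0.0, 2.343]
contact_force: [0.8, 0.0, 0.5]
grip_width: 0.6
finger_force: 0.2
```

Emit:
{"method": "apply_moves", "body": {
  "motion": "-0.009 -0.001 0 -8.8; -0.01 -0.001 0 -8.8; -0.005 -0.001 0 -4.4; -0.005 -0.001 0 -4.4; -0.004 -0.001 0 -4.4; 0 0 0 0; 0 0 0 0"
}}

```text
time: 30.28
tool_pos: [491.6, 326.9, 64.7]
tcp_rot: [3.142, 0.0, 2.875]
contact_force: [0.3, -0.5, -0.7]
grip_width: -0.1
finger_force: 0.0
```

Run:
```python
from h import *
baranim()
plan([pusher(0)])
```

```text
[491.63896055 326.93728003  64.6902176 ] 164.73390026909289 [-22.03501526   5.1637192 ] [ 0.3 -0.5 -0.7]
scene pin 24 [-11.2 -30. ] ang 0.0759824815493457
side pin 10 [ -8.9 -32.1] ang 0.04999205481231791
-> (np.float64(495.68300885678184), np.float64(323.9550463904124), 64, np.float64(169.1)) 1
-0.005 -0.002 0.001 -4.3
```

Now press it gently against its stop.

Emit:
{"method": "apply_moves", "body": {
  "motion": "-0.003 -0.001 0 -2.2; -0.002 -0.001 0 -2.1; -0.001 0 0 0; -0.001 0 0 0; 0 0 0 0; 0 0 0 0"
}}

```text
time: 31.12
tool_pos: [495.9, 323.9, 64.7]
tcp_rot: [-3.141, -0.004, 2.951]
contact_force: [-7.2, 3.3, 3.9]
grip_width: 0.5
finger_force: 3.9
```

Run:
```python
from h import *
baranim()
```

```text
[495.87574664 323.87517624  64.71162348] 169.09687696464354 [-17.29563638   2.95801665] [-7.2  3.3  3.9]
scene pin 30 [ -6.8 -28.9] ang 0.0299020261987525
side pin 8 [ -4.3 -32.2] ang 0.0029640175851387072
```

Emit:
{"method": "apply_moves", "body": {
  "motion": "0.003 0 0 0; 0.005 0 0 0; 0.01 0 0 0; 0.02 0 0 0; 0.01 0 -0.05 0; 0 0 -0.05 0; 0 0 -0.03 0; 0 0 0 0"
}}

```text
time: 32.22
tool_pos: [451.5, 333.0, 197.4]
tcp_rot: [3.138, 0.004, 2.952]
contact_force: [0.6, 0.5, -0.1]
grip_width: 0.5
finger_force: 0.0
```

Run:
```python
from h import *
baranim(); boxes(('side','pics/sd9.png'))
c,o=grab('scene'); a=cv2.resize(c['img'][150:250,150:320],(780,459),interpolation=cv2.INTER_CUBIC)
cv2.imwrite('pics/v9.png',a)
```

```text
[451.52796277 333.04202834 197.37127494] 169.15826055339488 [-62.57673909   3.57352309] [ 0.6  0.5 -0.1]
scene pin 25 [ -5.4 -28.6] ang 0.015210613095059822
side pin 23 [ -1.5 -29.3] ang -0.02654941587896645
tool [450.2 332.1 194.1] [-63.7   2.4] [-0.3 -0.1 -1. ]
wrist 44 [ 0  0  0  0  0  0  0  0  0  0  0  0  0  0  0  0  0  0  0  0  0  0  0  0
  0  0  0  0  0  0  0  0  0  0  0  5 11 10 12  6  0  0  0  0]
[13.2 13.7 32.3] 2.5
scene 103 [ 0  0  0  0  0  0  0  0  0  0  0  0  0  0  0  0  0  0  0  0  0  0  0  0
  0  0  0  0  0  0  0  0  0 12 11  8  8 12  8 11  6  8  9  8]
[ 1.   2.4 55.1] -3.2
side 102 [ 0  0  0  0  0  0  0  0  0  0  0  0  0  0  0  0  0  0  0  0  0  0  0  0
  0  0  0  0  0  0  0  0  0  0 15  9  9 10  9 10 10 10  8 10]
[ 5.2  5.4 55.6] -2.9
```

View pics/v9.png

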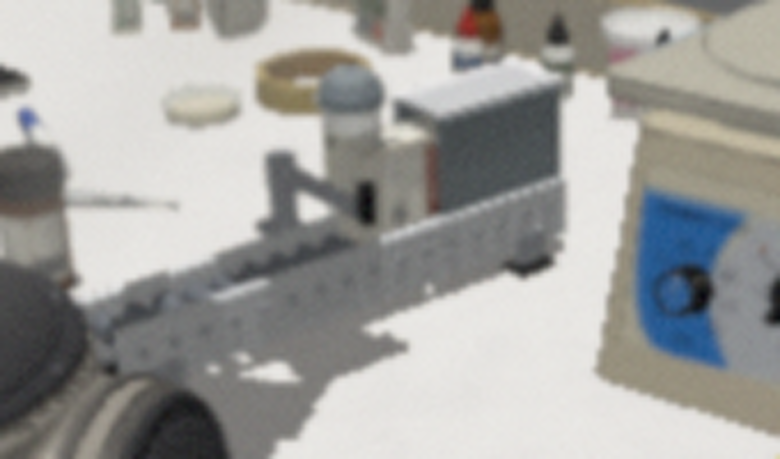

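The bar lies shut across the lane from hinge (280,165) to pin (368,200). The long box sits behind it at (410,180), upright and half in the bay, and the vial and jar stand where they were. The job is done, so I hand it in.

```bash
python3 -c "
from plant import bot
print(bot.close_job())"
```

```text
the job is handed in; nothing more can be done
None
```

The job is handed in: the short box went in first and sits home against the end stop, the long box is up against it, the bar is shut behind them, and the jar, vials and dropper were not touched, all in about 32 s.

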